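Seat the slate slab in the serving board

TASK

The square slate slab lies loose on the open end of the oak serving board: slide it across until it sits square against the board's raised rail, then push it along the rail over the low lip so that it drops into the pocket, and press its trailing edge down until it lies flat on the pocket floor with the steel spring catch sprung out over it. The slate is brittle, so push and press gently, and leave the crockery and other things around it where they are.

Things in the scene. Friction and masses are not known exactly. Their poses are not given: they have to be found in the camera images.
- board: fixed oak serving board, 372 x 170 mm. Origin: on the worktop under the inner face of the lip (where the pocket begins), on the pocket's centre line. +x: the way the slab is pushed, along the rail from the open landing to the pocket; +y: from the rail towards the landing's open side; z up. All heights are above the worktop. The pocket's y > 51.5 mm side is a deck of height 27 mm
- landing (a point): middle of the landing's top face (axes as the board): flat, board x -200 to -22 mm, y -51.5 to +100 mm, height 23 mm; open (no wall) at its x = -200 mm end and its y = +100 mm side
- lip (a point): middle of the lip's inner top edge (board x = 0, y = 0, height 27 mm; axes as the board). The lip runs right across the landing: a ramp from x = -22 mm (height 23) to x = -6 mm (height 27), level to x = 0, then straight down. Pushing the slab takes a few N; half-way over it tips, and fingers pushing on its edge may hold it up and jam it till they draw back
- rail (a point): top of the rail's inner face, beside the landing (board x = -100, y = -51.5 mm, height 40 mm; axes as the board). The rail, 18 mm thick, runs along the whole board on its -y side and is also the pocket's side wall
- pocket (a point): centre of the pocket's floor (axes as the board), height 6 mm. Pocket: board x 0 to 102.2 mm, y -51.5 to +51.5 mm. Its far end is a stop wall, 12 mm thick and of height 34 mm; behind that an end deck of height 27 mm with a loose ramekin on it
- slab_centre (a point): centre (half-way up) of the loose square slate slab, 100 x 100 x 10 mm, about 0.27 kg, too wide to grasp, lying flat on the landing, its x, y along its sides within 0.25 rad of the board's. To be pushed on its edges. Brittle: fingers bearing on it with over 30 N crack it. Fully home, its centre is 11 mm above the worktop and about 51 mm along the board's x
- catch (a joint): travel of the lip's spring catch back into the lip, m: 0 = sprung fully out, 0.006 = fully in; spring 4 to 6 N. A slab pushed off the lip as far as the stop wall rests with its trailing edge on the catch; some 5 to 15 N down on its top, near the middle of that edge, pushes the catch back till the slab drops under it and the catch springs out over its edge
- catch_nose (a point): axis and middle of the catch's nose, in the middle of the lip's inner face: a steel roller lying along the board's y, 10 mm in diameter, 30 mm long, 21.5 mm above the worktop, standing 4 mm out into the pocket
Things that resemble listed ones, but are neither listed nor needed, are in the scene too. Leave any blue, purple or turquoise look-alike of the part that bears slab_centre alone.

How it is judged (in metres and radians):
On the way, in this order (a step that is already met when the one before it is completed fails the run):
1. the slab, still on the landing, lies square against the rail (y of slab_centre in the frame of board below 0.0035 m and angle between the x axis of slab_centre and the x axis of board, either way round below 0.06 rad and x of slab_centre in the frame of board below -0.065 m and angle between slab_centre's own z axis and vertical below 0.05 rad), for 0.1 s.
2. the slab has gone over the lip, its leading part down in the pocket (x of slab_centre in the frame of board above 0.03 m and z of slab_centre in the frame of board below 0.032 m), for 0.05 s.
At the end, for the whole second after the job is handed in: the slab lies at rest in the pocket, flat on its floor (centre within 1.5 mm of its seated height, tilt under 0.03 rad), with the catch sprung out over its edge (within 1.5 mm of fully out) (x of slab_centre in the frame of board between 0.047 and 0.055 m and y of slab_centre in the frame of board between -0.005 and 0.005 m and z of slab_centre in the frame of board below 0.0125 m and angle between slab_centre's own z axis and vertical below 0.03 rad and value of joint catch below 0.0015 m and linear speed of slab below 0.01 m/s); the robot touches nothing.
It fails at once if the fingers bear on the slate with more than 30 N (contact force between the fingers and slab above 30 N).
It fails at once if a bystander is moved by more than 25 mm (distance of any of ramekin, pepper_mill, coaster, cheese_spreader, mug, oil_bottle, jam_jar from where it was at the start of the episode above 0.025 m).
It also fails if it takes over 64 s, if anything falls off the work surface, if the arm or the gripper's body presses on something with over 40 N, if the wrist force passes 120 N, or if a joint passes its speed limit or range.

ROBOT

A 6-joint arm with a two-finger parallel gripper is mounted at the origin on the work surface. World frame = base frame: x ahead of the robot, y to its left, z up, the work surface at z = 0. Lengths are in m, angles in degrees, forces in N, time in s.
With the tool pointing down it reaches from about 0.25 to 0.8 m from the base axis. Payload 8.5 kg.
Tool frame: the origin (TCP) lies at the very end of the fingers, on their centre line; the grasp point (between the pads) lies 19 mm behind it; z points along the fingers, y is the line along which they close (so a half turn about z gives the same grasp; the last joint's range is limited). The gripper opens to 85 mm and grips with 20 to 120 N. Pads are 22 mm wide; open, the fingers measure 114 mm over their backs; the gripper's body (76 mm by 85 mm) begins 54 mm behind the grasp point. The pads swing forward as they close: fully open they stand 13 mm farther back than shut.
Start: joints at [-64.458, 13.648, -0.773, 75.585, 0, 90], TCP at [0.226, -0.474, 0.231] pointing down, gripper open.
Joint ranges: [-152.45, 152.45], [-59.26, 108.67], [-65.41, 83.53], [-104.44, 129.93], [-82.83, 76.93], [-180, 180]. Speed limits (degrees/s): [127.2, 127.2, 159.86, 180, 180, 180].

INTERFACE

Orientations are given as a 3x3 rotation matrix whose columns are the frame's x, y, z axes.
In Python, from workcell import robot gives the robot as it stands. The module is installed in compiled form; this text tells all that it offers.
- The arm moves only by the shell command python3 -m inch 'ROWS' [FORCE]. ROWS is JSON, a list of rows, each an object with "twist": the turn, a rotation vector about the world's x, y, z in rad, a list of three; "dp": the shift along the world's x, y, z in m, a list of three; "gripper": the closure in counts, from 0 (fully open) to 255 (shut). In form: [{"twist": [ax, ay, az], "dp": [x, y, z], "gripper": gripper}, ...]. A call has 1 to 12 rows; each row shifts and turns the commanded pose from where the row before left it; what a row does not reach is not made up. A row lasts 1/8 s, in which the tool goes at most 62.5 mm and 10.7 degrees, less where a joint would pass 70% of its speed; a pose out of reach is approached as far as the arm can. A call with a gripper value outside its range is refused whole. The fingers move at their own pace and stop on an object; FORCE is the grip in N (left out, the last holds). Time passes only in rows, so rows that do not move let the fingers close. It gives the time, the measured TCP pose, the force, the opening and the grip force at its end, in the units of the state.
- robot.sense(): the state, without advancing time (a new reading comes with each control period).
- robot.snapshot(name): name is "scene" or "top" or "wrist"; returns a dict with "image" (384x512x3 uint8, red, green, blue), "depth" (384x512 float32, m along the optical axis (not along the pixel's ray), 0 where there is no reading), "vertical_fov" (degrees; the focal length in pixels is half the picture's height over the tangent of half this angle, whatever the lens; pixels are square), "cx", "cy" (the principal point, pixels), "T" (4x4, takes a point from camera to world coordinates); the wrist camera has in their place "T_tool_cam" (4x4, takes a point from camera to tool coordinates, whose origin is the TCP and whose axes are the flange's). Camera axes: x right, y down, z forward; pixel columns grow to the right and rows downward; lengths in m; the calibration is good to about 2 mm. The wrist camera is an equidistant fisheye: a pixel r from the principal point sees the ray r / f radians off the axis. A picture is of the moment at which its call begins: read the wrist's pose just before it.
- robot.hand_in(): hands the job in; it is judged then, once.
The state is a dict: "time_s": time; "joints": joint angles; "joint_vel": joint speeds; "effort": joint torques, N m; "tool_pos": TCP position; "tcp_rot": TCP orientation; "contact_force": force on the tool from outside, world axes, zero at the start; "torque": the same for the moment, N m; "grip_width": finger opening in m; "gripper_force": force on a finger pad.
Only numpy, scipy, OpenCV 4.12 (cv2) and the standard library are available. Lean on these libraries where they do the work, as an engineer would, in place of code of your own. Each camera call takes 0.05 s, during which the arm holds its last target. There are 200 camera calls.

## Working session

There is one attempt and no reset: what is moved stays moved. The work goes in short steps, Python scripts to look and compute and a shell command to move; the robot and the scene stay as the last step left them, time stands still between calls to the robot, and variables do not carry over. Pictures are saved under pics/ and viewed, at most 10 in all, crops included, and the job is handed in when it is done.

```bash
mkdir -p pics; cat > h.py <<'E'
import numpy as np, cv2
from workcell import robot
def snap(n):
    s=robot.snapshot(n); cv2.imwrite(f'pics/{n}_{robot.sense()["time_s"]:.2f}.png',s['image'][:,:,::-1]); np.save(f'pics/{n}.npy',s,allow_pickle=True); return s
def load(n): return np.load(f'pics/{n}.npy',allow_pickle=True).item()
def pt(s,u,v,z=None):
    f=192/np.tan(np.radians(s['vertical_fov'])/2); r=np.array([(u-s['cx'])/f,(v-s['cy'])/f,1]); T=np.array(s['T'])
    if z is None: d=np.median(s['depth'][int(v)-1:int(v)+2,int(u)-1:int(u)+2])
    else: d=(z-T[2,3])/(T[:3,:3]@r)[2]
    return T[:3,:3]@(r*d)+T[:3,3]
E
python3 - <<'E'
from h import *
a=snap('top');b=snap('scene')
print(a['T'],b['T'],robot.sense())
cv2.imwrite('pics/a.png',cv2.resize(a['image'][:,:,::-1],(800,600),interpolation=2))
cv2.imwrite('pics/b.png',cv2.resize(b['image'][:,:,::-1],(800,600),interpolation=2))
E
```

```text
[[-0.01867184 -0.99172591  0.12700817  0.50182225]
 [-0.99980469  0.01934307  0.00405356  0.00845655]
 [-0.00647675 -0.12690768 -0.99189339  0.81186789]
 [ 0.          0.          0.          1.        ]] [[ 0.36600819  0.78943682 -0.49277532  1.02283918]
 [ 0.93060396 -0.3126316   0.19036215 -0.16069493]
 [-0.00377825 -0.52825277 -0.84907875  0.7325909 ]
 [ 0.          0.          0.          1.        ]] {'time_s': 0.1, 'joints': array([-6.44599841e+01,  1.36765361e+01, -8.12042640e-01,  7.55846311e+01,
        1.13058103e-03,  9.00010906e+01]), 'joint_vel': array([-0.04025268,  0.01528775,  0.16276637,  0.14706366, -0.01119244,
        0.00899328]), 'effort': array([ 1.58087867e-03, -5.39718497e+01,  3.47000563e+01,  1.33818795e-02,
        8.14540022e-05, -1.58083083e-05]), 'tool_pos': array([ 0.22619228, -0.47335682,  0.2307514 ]), 'tcp_rot': array([[ 9.02292609e-01,  4.31123838e-01, -5.33087419e-04],
       [ 4.31124167e-01, -9.02291862e-01,  1.16140287e-03],
       [ 1.97080232e-05, -1.27775209e-03, -9.99999183e-01]]), 'contact_force': array([0.0882772 , 0.2826878 , 0.38354107]), 'torque': array([-0.02113337,  0.00071612,  0.02256135]), 'gripper_force': 0.0, 'grip_width': 0.08516727477282991}
```

View pics/a.png

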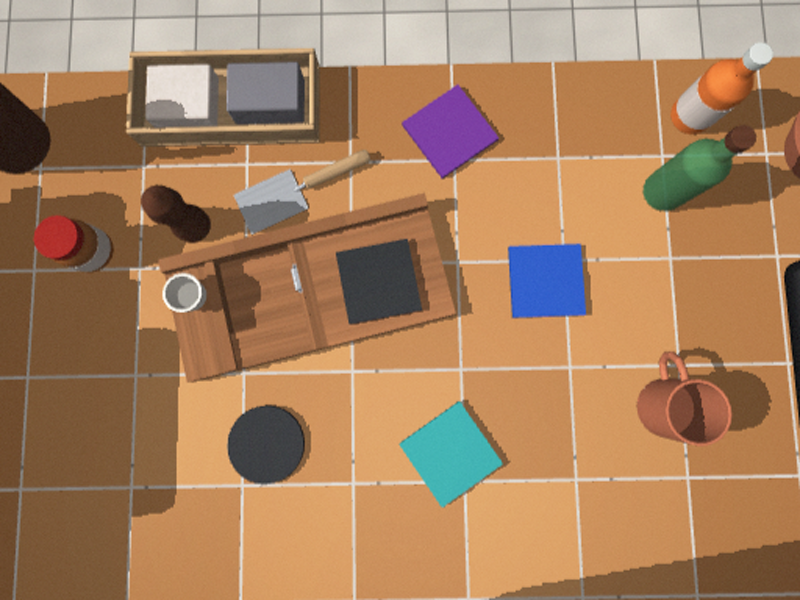

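View pics/b.png

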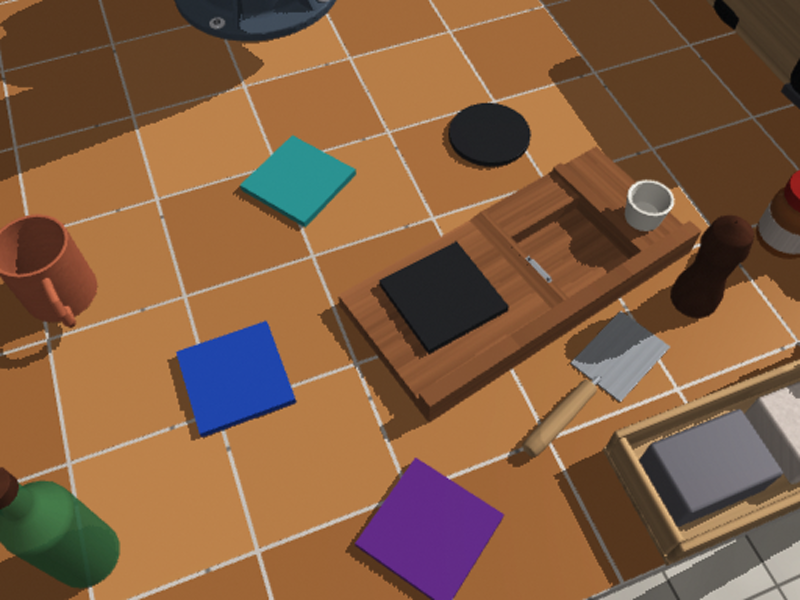

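The slate is the dark square on the board (top view about (380,281) px at 800x600). The blue (547,281), purple (451,131) and turquoise (452,453) tiles are look-alikes lying on the worktop, so I leave them alone. Next, one enlarged crop to confirm this and read the corners.

```bash
python3 - <<'E'
from h import *
a=load('top')['image'][115:250,98:298,::-1]
cv2.imwrite('pics/c.png',cv2.resize(a,(800,540),interpolation=cv2.INTER_CUBIC))
b=load('scene')['image'][90:275,210:455,::-1]
cv2.imwrite('pics/d.png',cv2.resize(b,None,fx=3.2,fy=3.2,interpolation=cv2.INTER_CUBIC))
E
```

```text
(no output)
```

View pics/c.png

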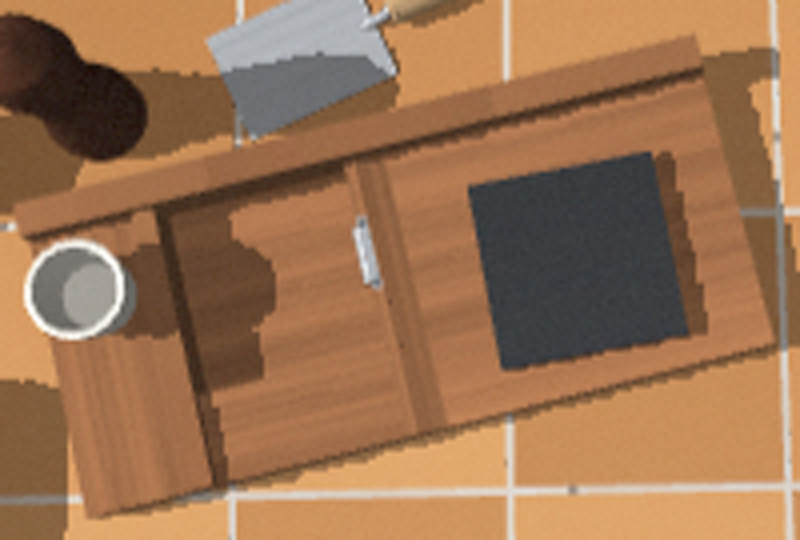

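View pics/d.png

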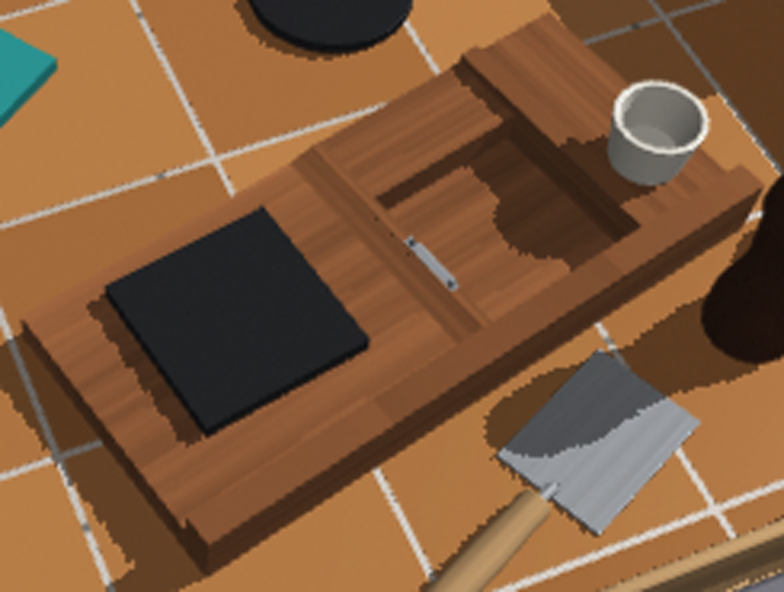

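```bash
python3 - <<'E'
from h import *
a=load('top');b=load('scene')
P={'railN_in':((705,70),(187,521),.040),'railN_out':((696,36),(211,545),.040),'railF_in':((30,240),(738,167),.040),'railF_out':((15,205),(762,187),.040),'landN':((775,345),(22,322),.023),'nose':((368,252),(432,263),.0235),
'sA':((470,185),(369,344),.033),'sB':((652,152),(209,433),.033),'sC':((690,335),(106,290),.033),'sD':((503,370),(263,207),.033)}
W={}
for k,(p,q,z) in P.items():
    pa=(p[0]/4+98-.4,p[1]/4+115-.4); pb=(q[0]/3.2+210-.4,q[1]/3.2+90-.4)
    A=pt(a,*pa,z);B=pt(b,*pb,z);
    ca=np.array(a['T'])[:3,3];cb=np.array(b['T'])[:3,3]
    da=A-ca;db=B-cb;t=np.linalg.lstsq(np.c_[da,-db],cb-ca,rcond=None)[0]
    X=(ca+da*t[0]+cb+db*t[1])/2
    W[k]=(A+B)/2; print(k,A.round(4),B.round(4),'tri',X.round(4))
d=W['railF_in']-W['railN_in']+W['railF_out']-W['railN_out'];yaw=np.arctan2(d[1],d[0]);
ex=np.array([np.cos(yaw),np.sin(yaw),0]);ey=np.array([-ex[1],ex[0],0])
print('yaw',np.degrees(yaw),'len',np.linalg.norm(d)/2)
# board origin: y from rail_in(-51.5), rail_out(-69.5), landN(+100); x near end -200 , far 172
oy=np.mean([W[k]@ey-v for k,v in [('railN_in',-.0515),('railN_out',-.0695),('railF_in',-.0515),('railF_out',-.0695),('landN',.1)]])
xs=[W[k]@ex-v for k,v in [('railN_in',-.2),('railN_out',-.2),('railF_in',.172),('railF_out',.172),('landN',-.2)]]
ox=np.mean(xs);print([W[k]@ey-v-oy for k,v in [('railN_in',-.0515),('railN_out',-.0695),('railF_in',-.0515),('railF_out',-.0695),('landN',.1)]],np.array(xs)-ox)
O=ex*ox+ey*oy;print('O',O,'ex',ex)
for k in W: print(k,((W[k]-O)@ex).round(4),((W[k]-O)@ey).round(4))
c=sum(W[k] for k in['sA','sB','sC','sD'])/4;e=W['sA']-W['sB']+W['sD']-W['sC']
print('slab',((c-O)@ex).round(4),((c-O)@ey).round(4),'yaw rel',np.degrees(np.arctan2(e@ey,e@ex)),np.linalg.norm(e)/2)
np.savez('board.npz',O=O,ex=ex,ey=ey)
# ramekin height / surroundings: height map check
E
```

```text
railN_in [ 0.7202 -0.034   0.04  ] [ 0.7266 -0.0315  0.04  ] tri [ 0.7229 -0.0323  0.0329]
railN_out [ 0.7389 -0.0297  0.04  ] [ 0.7423 -0.0256  0.04  ] tri [ 0.7405 -0.0275  0.0375]
railF_in [0.6356 0.3229 0.04  ] [0.6408 0.3281 0.04  ] tri [0.6378 0.328  0.0351]
railF_out [0.6545 0.3314 0.04  ] [0.6573 0.3327 0.04  ] tri [0.6556 0.3338 0.0368]
landN [ 0.5743 -0.0682  0.023 ] [ 0.5809 -0.0661  0.023 ] tri [ 0.5756 -0.067   0.0156]
nose [0.6284 0.148  0.0235] [0.627  0.1514 0.0235] tri [0.6284 0.1487 0.0266]
sA [0.6619 0.0921 0.033 ] [0.6655 0.0944 0.033 ] tri [0.6632 0.0941 0.0293]
sB [ 0.6778 -0.005   0.033 ] [ 0.6832 -0.002   0.033 ] tri [ 0.6798 -0.0029  0.0275]
sC [ 0.5795 -0.0228  0.033 ] [ 0.5845 -0.0198  0.033 ] tri [ 0.5807 -0.0209  0.028 ]
sD [0.563  0.0754 0.033 ] [0.5654 0.0784 0.033 ] tri [0.5637 0.0773 0.0311]
yaw 103.30716983372822 len 0.3688855762226975
[np.float64(0.00030817456555209954), np.float64(0.0003821885983086304), np.float64(0.0007063640471198784), np.float64(-1.6000883259148502e-05), np.float64(-0.001380726327721682)] [ 0.00082542  0.00182951 -0.0029547  -0.00061922  0.00091899]
O [0.62771456 0.14930564 0.        ] ex [-0.23017152  0.97315008  0.        ]
railN_in -0.1992 -0.0512
railN_out -0.1982 -0.0691
railF_in 0.169 -0.0508
railF_out 0.1714 -0.0695
landN -0.1991 0.0986
nose 0.0004 -0.0001
sA -0.0628 -0.0221
sB -0.1608 -0.0162
sC -0.1555 0.0838
sD -0.0558 0.0785
slab -0.1088 0.031 yaw rel -3.2470000274791615 0.09903895748955142
```

The crop confirms it: the slate is black on the oak landing, and the measured sizes match (slab 99 mm, board 369 mm). It lies at board (-109, +31) mm, turned -3.2°. I'll push with the fingers shut, starting beyond its open-side edge.

```bash
python3 -m inch '[{"twist":[0,0,-0.0213],"dp":[0.032,0.049,0],"gripper":255},{"twist":[0,0,-0.0213],"dp":[0.032,0.049,0],"gripper":255},{"twist":[0,0,-0.0213],"dp":[0.032,0.049,0],"gripper":255},{"twist":[0,0,-0.0213],"dp":[0.032,0.049,0],"gripper":255},{"twist":[0,0,-0.0213],"dp":[0.032,0.049,0],"gripper":255},{"twist":[0,0,-0.0213],"dp":[0.032,0.049,0],"gripper":255},{"twist":[0,0,-0.0213],"dp":[0.032,0.049,0],"gripper":255},{"twist":[0,0,-0.0213],"dp":[0.032,0.049,0],"gripper":255},{"twist":[0,0,-0.0213],"dp":[0.032,0.049,0],"gripper":255},{"twist":[0,0,-0.0213],"dp":[0.032,0.049,0],"gripper":255},{"twist":[0,0,0],"dp":[0,0,0],"gripper":255},{"twist":[0,0,0],"dp":[0,0,0],"gripper":255}]' 30
cat >> h.py <<'E'
B=np.load('board.npz') if __import__('os').path.exists('board.npz') else None
def st():
    s=robot.sense();d=s['tool_pos']-B['O'];y=s['tcp_rot'][:,1]
    print('t',s['time_s'],'tcp board',(1e3*np.array([d@B['ex'],d@B['ey'],d[2]])).round(1),'F board',[round(float(s['contact_force']@B[k]),1) for k in('ex','ey')],s['contact_force'][2].round(1),'yawY',np.degrees(np.arctan2(y[1],y[0])).round(1),'world',s['tool_pos'].round(4),'j',s['joints'].round(0),'z',s['tcp_rot'][:,2].round(3),'w',round(s['grip_width'],3))
E
python3 -c "
from h import *;st()"
```

```text
time_s: 1.6
tool_pos: [0.5459, 0.0165, 0.2307]
tcp_rot: [[0.973, 0.232, -0.001], [0.232, -0.973, -0.0], [-0.001, -0.0, -1.0]]
contact_force: [-0.0, -1.2, 0.6]
grip_width: -0.0
gripper_force: 0.0
t 1.6 tcp board [-110.4  110.2  230.7] F board [-1.2, 0.3] 0.6 yawY -76.6 world [0.5459 0.0165 0.2307] j [  2.  16.   2.  76.  -0. 168.] z [-0.001 -0.    -1.   ] w -0.0
```

```bash
python3 -m inch '[{"twist":[0,0,0],"dp":[0,0,-0.05],"gripper":255},{"twist":[0,0,0],"dp":[0,0,-0.05],"gripper":255},{"twist":[0,0,0],"dp":[0,0,-0.05],"gripper":255},{"twist":[0,0,0],"dp":[0,0,-0.04],"gripper":255},{"twist":[0,0,0],"dp":[0,0,-0.0127],"gripper":255},{"twist":[0,0,0],"dp":[0.005,0.0012,0],"gripper":255},{"twist":[0,0,0],"dp":[0.005,0.0012,0],"gripper":255},{"twist":[0,0,0],"dp":[0.005,0.0012,0],"gripper":255},{"twist":[0,0,0],"dp":[0.004,0.001,0],"gripper":255},{"twist":[0,0,0],"dp":[0.004,0.001,0],"gripper":255},{"twist":[0,0,0],"dp":[0.004,0.001,0],"gripper":255}]'
python3 -c "
from h import *;st()"
```

```text
time_s: 2.98
tool_pos: [0.5733, 0.023, 0.0286]
tcp_rot: [[0.973, 0.231, -0.0], [0.231, -0.973, -0.0], [-0.0, -0.0, -1.0]]
contact_force: [-3.1, -0.3, 2.4]
grip_width: 0.0003
gripper_force: 1.8
t 2.975 tcp board [-110.4   82.    28.6] F board [0.4, 3.1] 2.4 yawY -76.7 world [0.5733 0.023  0.0286] j [  2.  26. -13.  50.   0. 169.] z [-0. -0. -1.] w 0.0
```

```bash
python3 -m inch '[{"twist":[0,0,0],"dp":[0.003,0.0007,0],"gripper":255},{"twist":[0,0,0],"dp":[0.003,0.0007,0],"gripper":255},{"twist":[0,0,0],"dp":[0.003,0.0007,0],"gripper":255},{"twist":[0,0,0],"dp":[0.003,0.0007,0],"gripper":255},{"twist":[0,0,0],"dp":[0.003,0.0007,0],"gripper":255},{"twist":[0,0,0],"dp":[0.002,0.0005,0],"gripper":255}]'
python3 - <<'E'
from h import *
st();a=snap('top')
cv2.imwrite('pics/e.png',cv2.resize(a['image'][115:250,98:298,::-1],(800,540),interpolation=cv2.INTER_CUBIC))
E
```

```text
time_s: 3.72
tool_pos: [0.5906, 0.027, 0.0285]
tcp_rot: [[0.973, 0.231, 0.0], [0.231, -0.973, 0.0], [0.0, -0.0, -1.0]]
contact_force: [-4.3, -1.1, 2.3]
grip_width: 0.0001
gripper_force: 1.7
t 3.725 tcp board [-110.5   64.2   28.5] F board [-0.1, 4.5] 2.3 yawY -76.7 world [0.5906 0.027  0.0285] j [  3.  28. -11.  51.   0. 169.] z [ 0.  0. -1.] w 0.0
```

View pics/e.png

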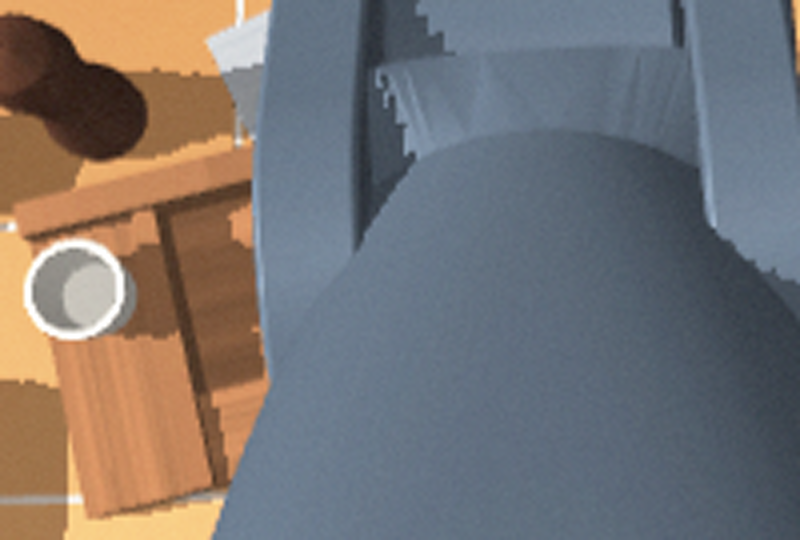

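The arm hides the slab in this view, so I'll feel for the rail by force in small steps.

```bash
python3 -m inch '[{"twist":[0,0,0],"dp":[0.001,0.0002,0],"gripper":255},{"twist":[0,0,0],"dp":[0.001,0.0002,0],"gripper":255},{"twist":[0,0,0],"dp":[0.001,0.0002,0],"gripper":255}]' | grep contact; python3 -m inch '[{"twist":[0,0,0],"dp":[0.001,0.0003,0],"gripper":255}]'|grep contact
python3 -c "
from h import *;st()"
```

```text
contact_force: [-3.0, -1.1, 1.4]
contact_force: [-4.9, -2.2, 4.0]
t 4.275 tcp board [-110.5   60.8   28.5] F board [-1.0, 5.3] 4.0 yawY -76.7 world [0.594  0.0277 0.0285] j [  3.  28. -10.  52.  -0. 169.] z [-0.001 -0.    -1.   ] w -0.0
```

```bash
for i in 1; do python3 -m inch '[{"twist":[0,0,0],"dp":[0.001,0.0002,0],"gripper":255}]' | grep contact; done; python3 -m inch '[{"twist":[0,0,0],"dp":[0.001,0.0002,0],"gripper":255}]'|grep -E "contact|tool_p"
python3 -c "
from h import *;st()"
```

```text
contact_force: [-9.6, -2.7, 6.5]
tool_pos: [0.5942, 0.0278, 0.0284]
contact_force: [-12.0, -3.7, 8.4]
t 4.525 tcp board [-110.6   60.6   28.4] F board [-0.9, 12.6] 8.4 yawY -76.7 world [0.5942 0.0278 0.0284] j [  3.  28. -10.  52.  -0. 169.] z [-0.004 -0.001 -1.   ] w 0.0
```

```bash
python3 -m inch '[{"twist":[0,0,0],"dp":[-0.01,-0.0023,0],"gripper":255},{"twist":[0,0,0],"dp":[-0.015,-0.0035,0],"gripper":255},{"twist":[0,0,0],"dp":[0,0,0.05],"gripper":255},{"twist":[0,0,0.1745],"dp":[0.005,-0.01,0.03],"gripper":255},{"twist":[0,0,0.1745],"dp":[0.013,-0.01,0.0],"gripper":255},{"twist":[0,0,0.1745],"dp":[0.013,-0.01,0],"gripper":255},{"twist":[0,0,0.1745],"dp":[0.013,-0.01,0],"gripper":255},{"twist":[0,0,0.1745],"dp":[0.013,-0.01,0],"gripper":255},{"twist":[0,0,0.1745],"dp":[0.013,-0.01,0],"gripper":255},{"twist":[0,0,0.1745],"dp":[0.013,-0.003,0],"gripper":255},{"twist":[0,0,0.1745],"dp":[0.013,0,0],"gripper":255},{"twist":[0,0,0.1745],"dp":[0.006,0,0],"gripper":255}]'
python3 - <<'E'
from h import *
st();a=snap('top');b=snap('scene')
A=cv2.resize(a['image'][115:235,120:280,::-1],(400,300),interpolation=2)
C=cv2.resize(b['image'][90:275,210:455,::-1],(795,600),interpolation=2)
cv2.imwrite('pics/f.png',C);cv2.imwrite('pics/f2.png',A)
E
```

```text
time_s: 6.02
tool_pos: [0.6745, -0.0406, 0.1085]
tcp_rot: [[-0.236, 0.972, 0.001], [0.972, 0.236, 0.0], [-0.0, 0.001, -1.0]]
contact_force: [0.1, -0.4, 0.4]
grip_width: -0.0003
gripper_force: 0.0
t 6.025 tcp board [-195.5   -1.8  108.5] F board [-0.4, -0.0] 0.4 yawY 13.7 world [ 0.6745 -0.0406  0.1085] j [-3. 32.  9. 67.  0. 73.] z [ 0.001  0.    -1.   ] w -0.0
```

View pics/f.png

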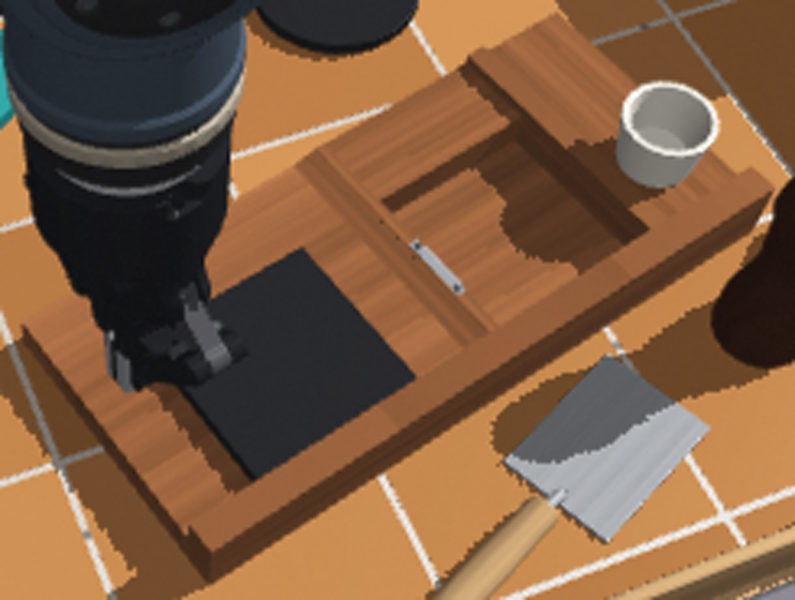

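The slab lies flush and square along the rail, its rail-side edge running (257,480)-(415,377). Next I go down behind it and push along +x.

```bash
python3 -m inch '[{"twist":[0,0,0],"dp":[0,0,-0.05],"gripper":255},{"twist":[0,0,0],"dp":[0,0,-0.03],"gripper":255},{"twist":[0,0,0],"dp":[-0.0023,0.0097,0],"gripper":255},{"twist":[0,0,0],"dp":[-0.0018,0.0078,0],"gripper":255},{"twist":[0,0,0],"dp":[-0.0012,0.0049,0],"gripper":255},{"twist":[0,0,0],"dp":[-0.0012,0.0049,0],"gripper":255},{"twist":[0,0,0],"dp":[-0.0012,0.0049,0],"gripper":255},{"twist":[0,0,0],"dp":[-0.0012,0.0049,0],"gripper":255},{"twist":[0,0,0],"dp":[-0.0012,0.0049,0],"gripper":255},{"twist":[0,0,0],"dp":[-0.0012,0.0049,0],"gripper":255}]'
python3 -c "
from h import *;st()"
```

```text
time_s: 7.38
tool_pos: [0.6621, 0.0065, 0.0287]
tcp_rot: [[-0.23, 0.973, 0.0], [0.973, 0.23, -0.0], [-0.0, 0.0, -1.0]]
contact_force: [1.2, -4.3, 2.9]
grip_width: 0.0001
gripper_force: 2.0
t 7.375 tcp board [-146.9   -0.6   28.7] F board [-4.5, -0.2] 2.9 yawY 13.3 world [0.6621 0.0065 0.0287] j [ 1. 34.  0. 57. -0. 77.] z [ 0. -0. -1.] w 0.0
```

```bash
python3 -m inch '[{"twist":[0,0,0],"dp":[-0.0012,0.0049,0],"gripper":255},{"twist":[0,0,0],"dp":[-0.0012,0.0049,0],"gripper":255},{"twist":[0,0,0],"dp":[-0.0012,0.0049,0],"gripper":255},{"twist":[0,0,0],"dp":[-0.0012,0.0049,0],"gripper":255}]' | grep -E "contact"; python3 -m inch '[{"twist":[0,0,0],"dp":[-0.0012,0.0049,0],"gripper":255},{"twist":[0,0,0],"dp":[-0.0012,0.0049,0],"gripper":255},{"twist":[0,0,0],"dp":[-0.0012,0.0049,0],"gripper":255},{"twist":[0,0,0],"dp":[-0.0012,0.0049,0],"gripper":255}]' | grep -E "contact"
python3 -c "
from h import *;st()"
```

```text
contact_force: [0.9, -5.1, 3.4]
contact_force: [0.9, -3.6, 1.9]
t 8.375 tcp board [-1.062e+02 -1.000e-01  2.850e+01] F board [-3.7, -0.0] 1.9 yawY 13.3 world [0.6523 0.0459 0.0285] j [ 4. 33. -1. 56.  0. 81.] z [-0.  0. -1.] w -0.0
```

Slab centre is at about -45, leading part on the ramp. I continue to just before the tip, raising the tool slightly to clear the lip.

```bash
python3 -m inch '[{"twist":[0,0,0],"dp":[-0.0012,0.0049,0.0005],"gripper":255},{"twist":[0,0,0],"dp":[-0.0012,0.0049,0.0005],"gripper":255},{"twist":[0,0,0],"dp":[-0.0012,0.0049,0.0005],"gripper":255},{"twist":[0,0,0],"dp":[-0.0012,0.0049,0.0005],"gripper":255}]' | grep -E "contact"; python3 -m inch '[{"twist":[0,0,0],"dp":[-0.0012,0.0049,0],"gripper":255},{"twist":[0,0,0],"dp":[-0.0012,0.0049,0],"gripper":255},{"twist":[0,0,0],"dp":[-0.0012,0.0049,0],"gripper":255},{"twist":[0,0,0],"dp":[-0.0012,0.0049,0],"gripper":255}]' | grep -E "contact"
python3 - <<'E'
from h import *
st();b=snap('scene')
cv2.imwrite('pics/g.png',cv2.resize(b['image'][90:275,210:455,::-1],(795,600),interpolation=2))
E
```

```text
contact_force: [1.3, -1.1, -1.3]
contact_force: [0.9, -2.6, 0.1]
t 9.375 tcp board [-66.1   0.1  30.6] F board [-2.7, -0.3] 0.1 yawY 13.3 world [0.6428 0.085  0.0306] j [ 8. 32. -2. 56. -0. 84.] z [ 0. -0. -1.] w 0.0
```

View pics/g.png

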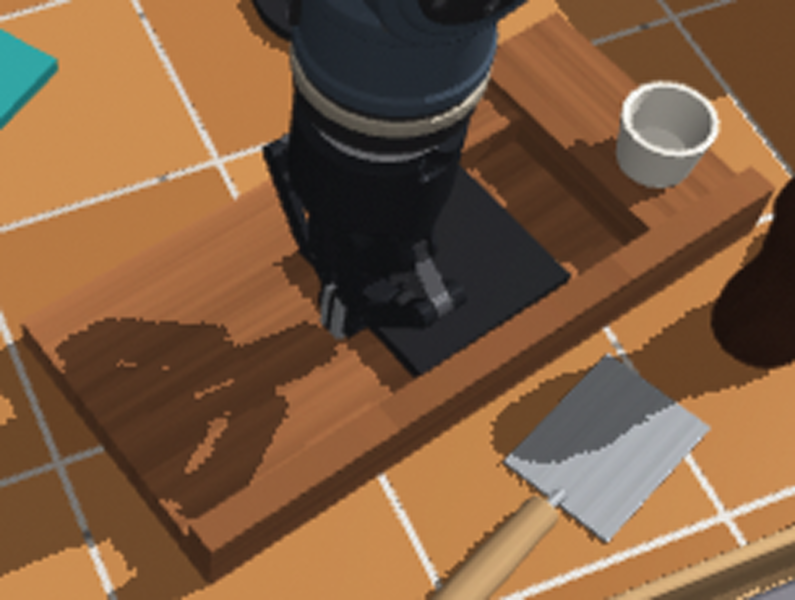

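The slab is half over the lip and square with the rail: near corner (415,377), leading corner (568,277). I push on through the tip.

```bash
python3 -m inch '[{"twist":[0,0,0],"dp":[-0.0009,0.0039,0],"gripper":255},{"twist":[0,0,0],"dp":[-0.0009,0.0039,0],"gripper":255},{"twist":[0,0,0],"dp":[-0.0009,0.0039,0],"gripper":255}]' | grep -E "contact"; python3 -m inch '[{"twist":[0,0,0],"dp":[-0.0009,0.0039,0],"gripper":255},{"twist":[0,0,0],"dp":[-0.0009,0.0039,0],"gripper":255}]' | grep -E "contact"
python3 -m inch '[{"twist":[0,0,0],"dp":[-0.0009,0.0039,0],"gripper":255},{"twist":[0,0,0],"dp":[-0.0009,0.0039,0],"gripper":255}]' | grep -E "contact"
python3 - <<'E'
from h import *
st();b=snap('scene')
cv2.imwrite('pics/g2.png',cv2.resize(b['image'][90:275,210:455,::-1],(795,600),interpolation=2))
E
```

```text
contact_force: [0.4, -3.2, 1.6]
contact_force: [0.7, -4.5, 3.3]
contact_force: [0.7, -1.3, 2.0]
t 10.3 tcp board [-38.2  -0.3  30.9] F board [-1.4, -0.4] 2.0 yawY 13.3 world [0.6368 0.1122 0.0309] j [10. 32. -2. 56. -0. 87.] z [ 0.001 -0.    -1.   ] w 0.0
```

View pics/g2.png

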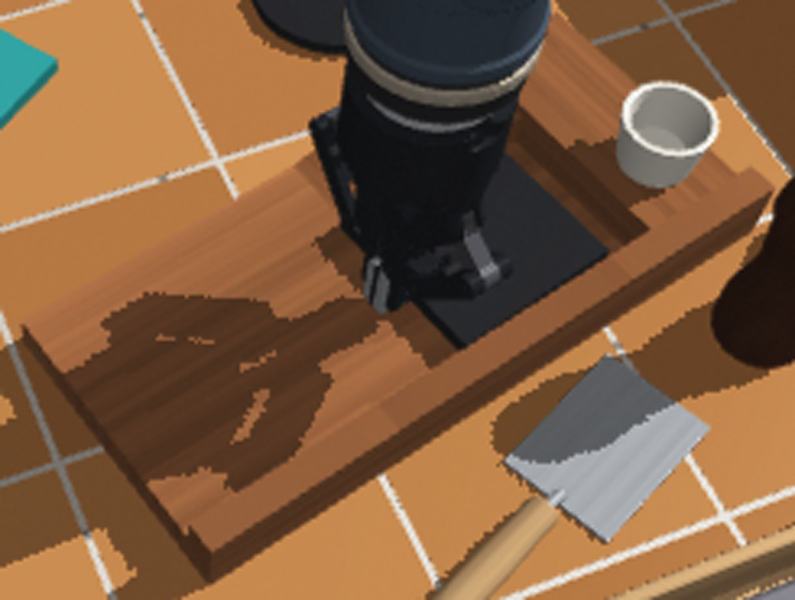

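Slab tipping in, now about 23 mm past the lip, no jam. I go on gently, then draw back so that it settles.

```bash
python3 -m inch '[{"twist":[0,0,0],"dp":[-0.0009,0.0039,0],"gripper":255},{"twist":[0,0,0],"dp":[-0.0009,0.0039,0],"gripper":255}]' | grep -E "contact"; python3 -m inch '[{"twist":[0,0,0],"dp":[-0.0007,0.0029,0],"gripper":255},{"twist":[0,0,0],"dp":[-0.0007,0.0029,0],"gripper":255}]' | grep -E "contact"
python3 -m inch '[{"twist":[0,0,0],"dp":[-0.0005,0.0019,0],"gripper":255},{"twist":[0,0,0],"dp":[-0.0005,0.0019,0],"gripper":255}]' | grep -E "contact"
python3 - <<'E'
from h import *
st()
E
```

```text
contact_force: [0.7, -1.0, 0.3]
contact_force: [0.5, -1.2, -0.5]
contact_force: [1.0, -1.4, -0.1]
t 11.1 tcp board [-20.3   0.1  30.6] F board [-1.6, -0.7] -0.1 yawY 13.3 world [0.6323 0.1295 0.0306] j [12. 32. -2. 56. -0. 88.] z [-0. -0. -1.] w 0.0
```

```bash
python3 -m inch '[{"twist":[0,0,0],"dp":[-0.0005,0.0019,0],"gripper":255},{"twist":[0,0,0],"dp":[-0.0005,0.0019,0],"gripper":255}]' | grep -E "contact"; python3 -m inch '[{"twist":[0,0,0],"dp":[-0.0005,0.0019,0],"gripper":255},{"twist":[0,0,0],"dp":[-0.0005,0.0019,0],"gripper":255}]' | grep -E "contact"
python3 -m inch '[{"twist":[0,0,0],"dp":[-0.0002,0.001,0],"gripper":255}]' | grep -E "contact";python3 -m inch '[{"twist":[0,0,0],"dp":[-0.0002,0.001,0],"gripper":255}]' | grep -E "contact"
python3 - <<'E'
from h import *
st()
E
```

```text
contact_force: [0.4, -1.1, -1.1]
contact_force: [0.1, -1.5, -0.2]
contact_force: [0.8, -1.0, -1.9]
contact_force: [-0.3, -0.9, 0.1]
t 11.85 tcp board [-10.5   0.2  30.6] F board [-0.8, 0.5] 0.1 yawY 13.3 world [0.6299 0.1391 0.0306] j [12. 32. -2. 56. -0. 89.] z [-0. -0. -1.] w -0.0
```

```bash
python3 -m inch '[{"twist":[0,0,0],"dp":[-0.0002,0.001,0],"gripper":255},{"twist":[0,0,0],"dp":[0.0023,-0.0097,0],"gripper":255},{"twist":[0,0,0],"dp":[0.0046,-0.0195,0],"gripper":255},{"twist":[0,0,0],"dp":[0.0092,-0.039,0.04],"gripper":255},{"twist":[0,0,0],"dp":[0.0092,-0.039,0.03],"gripper":255},{"twist":[0,0,0],"dp":[0,0,0],"gripper":255}]' | grep -E "contact"
python3 - <<'E'
from h import *
st();b=snap('scene');a=snap('top')
cv2.imwrite('pics/i.png',cv2.resize(b['image'][100:210,270:416,::-1],(796,600),interpolation=2))
d=b['depth'];g=[]
# heights of points in board frame from scene depth in pocket region
T=np.array(b['T']);f=192/np.tan(np.radians(b['vertical_fov'])/2)
v,u=np.mgrid[:384,:512];P=np.stack([(u-b['cx'])/f*d,(v-b['cy'])/f*d,d],-1)@T[:3,:3].T+T[:3,3]
x=(P-B['O'])@B['ex'];y=(P-B['O'])@B['ey']
for lo in range(-30,110,10):
    m=(abs(y-0.02)<.015)&(x>lo/1e3)&(x<lo/1e3+.01)&(d>0)
    print(lo,np.median(P[m][:,2]).round(4),m.sum(),b['image'][m].mean().round())
E
```

```text
contact_force: [0.2, 1.3, -0.2]
t 12.6 tcp board [-123.9   -1.1  103.3] F board [1.3, -0.5] -0.2 yawY 13.1 world [0.6573 0.029  0.1033] j [ 3. 30.  5. 65. -0. 79.] z [ 0.005 -0.    -1.   ] w -0.0
-30 0.0221 27 100.0
-20 0.024 88 88.0
-10 0.0262 92 63.0
0 0.0342 116 33.0
10 0.034 73 45.0
20 0.0315 69 45.0
30 0.0295 71 45.0
40 0.0277 69 45.0
50 0.0252 70 45.0
60 0.0231 59 44.0
70 0.0209 66 44.0
80 0.0187 65 32.0
90 0.0171 59 22.0
100 0.0253 164 50.0
```

View pics/i.png

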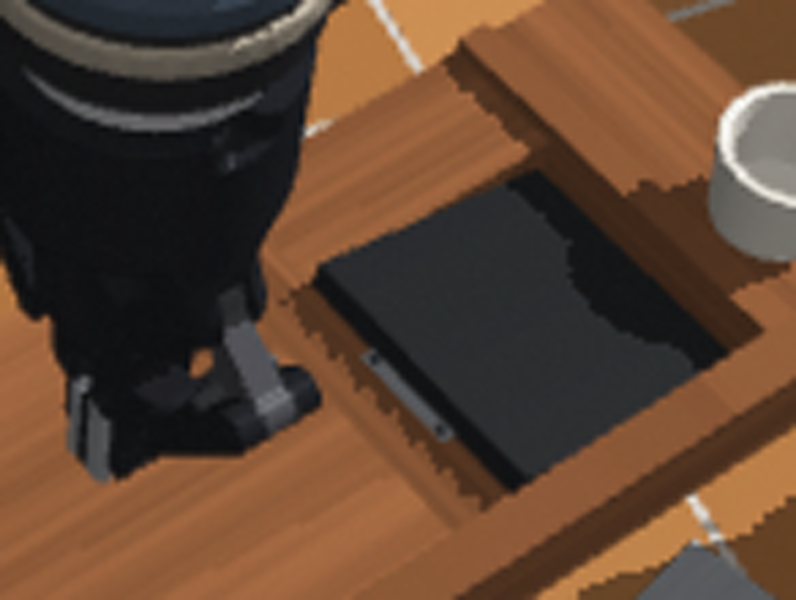

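The slab is in the pocket and its trailing edge rests up on the catch (nose at about (410,395) px). I move above that edge at x≈19 mm, clear of the nose, and press.

```bash
python3 -m inch '[{"twist":[0,0,0.003],"dp":[-0.0113,0.0463,0],"gripper":255},{"twist":[0,0,0],"dp":[-0.0113,0.0463,0],"gripper":255},{"twist":[0,0,0],"dp":[-0.0114,0.0462,0],"gripper":255},{"twist":[0,0,0],"dp":[0,0,-0.03],"gripper":255},{"twist":[0,0,0],"dp":[0,0,-0.025],"gripper":255},{"twist":[0,0,0],"dp":[0,0,-0.008],"gripper":255},{"twist":[0,0,0],"dp":[0,0,-0.002],"gripper":255},{"twist":[0,0,0],"dp":[0,0,-0.002],"gripper":255}]' | grep -E "contact"
python3 - <<'E'
from h import *
st()
E
```

```text
contact_force: [0.7, -0.2, -0.3]
t 13.7 tcp board [23.3  0.8 34.2] F board [-0.3, -0.7] -0.3 yawY 13.5 world [0.6215 0.1718 0.0342] j [15. 32. -2. 56.  0. 92.] z [ 0.001  0.    -1.   ] w 0.0
```

```bash
python3 -m inch '[{"twist":[0,0,0],"dp":[0.001,-0.0037,0],"gripper":255},{"twist":[0,0,0],"dp":[0,0,-0.001],"gripper":255}]' | grep -E "contact"
python3 -m inch '[{"twist":[0,0,0],"dp":[0,0,-0.001],"gripper":255}]' | grep -E "contact"
python3 -m inch '[{"twist":[0,0,0],"dp":[0,0,-0.001],"gripper":255}]' | grep -E "contact"
python3 - <<'E'
from h import *
st()
E
```

```text
contact_force: [-3.4, 2.8, 13.9]
contact_force: [-6.6, 1.0, 19.7]
contact_force: [-8.7, 2.9, 25.8]
t 14.2 tcp board [19.7  0.2 33.8] F board [4.9, 7.8] 25.8 yawY 13.5 world [0.6229 0.1684 0.0338] j [15. 32. -2. 56.  0. 92.] z [ 0.003  0.002 -1.   ] w 0.0
```

It isn't giving at 27 N, so I back off. The slab has probably not reached the stop wall yet, since I never felt it. I'll push it home along x first.

```bash
python3 -m inch '[{"twist":[0,0,0],"dp":[0,0,0.01],"gripper":255},{"twist":[0,0,0],"dp":[0,0,0.03],"gripper":255},{"twist":[0,0,0],"dp":[0.0124,-0.0535,0],"gripper":255},{"twist":[0,0,0],"dp":[0,0,-0.03],"gripper":255},{"twist":[0,0,0],"dp":[0,0,-0.0105],"gripper":255},{"twist":[0,0,0],"dp":[-0.0023,0.0097,0],"gripper":255},{"twist":[0,0,0],"dp":[-0.0016,0.0068,0],"gripper":255},{"twist":[0,0,0],"dp":[-0.0005,0.0019,0],"gripper":255},{"twist":[0,0,0],"dp":[0,0,0],"gripper":255}]' | grep -E "contact"
python3 - <<'E'
from h import *
st()
E
```

```text
contact_force: [0.3, -0.0, 0.5]
t 15.325 tcp board [-15.9   1.2  30.6] F board [-0.1, -0.2] 0.5 yawY 13.6 world [0.6302 0.1335 0.0306] j [12. 32. -3. 55. -0. 88.] z [ 0.001  0.    -1.   ] w -0.0
```

```bash
for i in 1; do python3 -m inch '[{"twist":[0,0,0],"dp":[-0.0005,0.0019,0],"gripper":255},{"twist":[0,0,0],"dp":[-0.0005,0.0019,0],"gripper":255}]' | grep -E "contact|tool_p"
python3 -m inch '[{"twist":[0,0,0],"dp":[-0.0002,0.001,0],"gripper":255}]' | grep -E "contact|tool_p";python3 -m inch '[{"twist":[0,0,0],"dp":[-0.0002,0.001,0],"gripper":255}]' | grep -E "contact|tool_p"
python3 -m inch '[{"twist":[0,0,0],"dp":[-0.0002,0.001,0],"gripper":255}]' | grep -E "contact|tool_p"; done
python3 -c "
from h import *
st()"
```

```text
tool_pos: [0.629, 0.1366, 0.0302]
contact_force: [0.5, -0.5, 0.6]
tool_pos: [0.6288, 0.1377, 0.0301]
contact_force: [0.4, -0.6, -0.1]
tool_pos: [0.6286, 0.1387, 0.0301]
contact_force: [0.0, 0.6, 0.2]
tool_pos: [0.6284, 0.1396, 0.03]
contact_force: [-0.7, -0.6, 0.8]
t 15.95 tcp board [-9.6  1.5 30. ] F board [-0.4, 0.8] 0.8 yawY 13.5 world [0.6284 0.1396 0.03  ] j [13. 32. -3. 55. -0. 89.] z [-0. -0. -1.] w -0.0
```

```bash
python3 -m inch '[{"twist":[0,0,0],"dp":[-0.0002,0.001,0],"gripper":255}]' | grep -E "contact|tool_p";python3 -m inch '[{"twist":[0,0,0],"dp":[-0.0002,0.001,0],"gripper":255}]' | grep -E "contact|tool_p"
python3 -m inch '[{"twist":[0,0,0],"dp":[-0.0002,0.001,0],"gripper":255}]' | grep -E "contact|tool_p"; python3 -m inch '[{"twist":[0,0,0],"dp":[-0.0002,0.001,0],"gripper":255}]' | grep -E "contact|tool_p"
python3 -c "
from h import *
st()"
```

```text
tool_pos: [0.6282, 0.1406, 0.03]
contact_force: [0.5, -1.2, 0.1]
tool_pos: [0.628, 0.1416, 0.03]
contact_force: [0.7, -1.4, -1.6]
tool_pos: [0.6278, 0.1425, 0.03]
contact_force: [0.6, -2.9, -0.6]
tool_pos: [0.6276, 0.1427, 0.03]
contact_force: [0.9, -8.3, -0.1]
t 16.45 tcp board [-6.4  1.6 30. ] F board [-8.3, 1.0] -0.1 yawY 13.5 world [0.6276 0.1427 0.03  ] j [13. 32. -3. 55. -0. 89.] z [-0.    -0.002 -1.   ] w -0.0
```

The stop wall is now felt at -8.3 N, and the slab went about 3 mm further. Now I press again, with a slight +x bias.

```bash
python3 -m inch '[{"twist":[0,0,0],"dp":[0.0018,-0.0078,0],"gripper":255},{"twist":[0,0,0],"dp":[0,0,0.04],"gripper":255},{"twist":[0,0,0],"dp":[-0.0065,0.0339,0],"gripper":255},{"twist":[0,0,0],"dp":[0,0,-0.025],"gripper":255},{"twist":[0,0,0],"dp":[0,0,-0.009],"gripper":255},{"twist":[0,0,0],"dp":[0,0,-0.001],"gripper":255},{"twist":[0,0,0],"dp":[0,0,0],"gripper":255}]' | grep -E "contact|tool_p"
python3 -m inch '[{"twist":[0,0,0],"dp":[0,0,-0.001],"gripper":255}]' | grep -E "contact|tool_p"
python3 -c "
from h import *
st()"
```

```text
tool_pos: [0.6233, 0.1695, 0.0355]
contact_force: [0.5, -0.5, 1.0]
tool_pos: [0.6235, 0.1696, 0.0348]
contact_force: [-0.8, -0.0, 0.1]
t 17.45 tcp board [20.7 -0.6 34.8] F board [0.1, 0.8] 0.1 yawY 13.5 world [0.6235 0.1696 0.0348] j [15. 32. -2. 56.  0. 92.] z [ 0.001  0.    -1.   ] w 0.0
```

```bash
python3 -m inch '[{"twist":[0,0,0],"dp":[0,0,-0.001],"gripper":255}]' | grep -E "contact"
python3 -m inch '[{"twist":[0,0,0],"dp":[0,0,-0.001],"gripper":255}]' | grep -E "contact"
python3 -m inch '[{"twist":[0,0,0],"dp":[-0.0001,0.0005,-0.0005],"gripper":255}]' | grep -E "contact"
python3 -c "
from h import *
st()"
```

```text
contact_force: [-0.7, 0.1, 0.2]
contact_force: [-0.9, -1.2, 6.1]
contact_force: [0.2, -3.2, 5.9]
t 17.825 tcp board [21.  -0.4 32.3] F board [-3.2, 0.6] 5.9 yawY 13.5 world [0.6233 0.1698 0.0323] j [15. 32. -2. 56. -0. 92.] z [ 0.001 -0.001 -1.   ] w 0.0
```

Contact at 6 N and the edge is following down. I keep on in small steps.

```bash
python3 -m inch '[{"twist":[0,0,0],"dp":[0,0,-0.001],"gripper":255}]' | grep -E "contact"
python3 -m inch '[{"twist":[0,0,0],"dp":[0,0,-0.001],"gripper":255}]' | grep -E "contact"
python3 -m inch '[{"twist":[0,0,0],"dp":[0,0,-0.001],"gripper":255}]' | grep -E "contact"
python3 -c "
from h import *
st()"
```

```text
contact_force: [-0.6, -1.8, 2.0]
contact_force: [-0.6, -1.4, 0.7]
contact_force: [0.4, 0.8, 0.4]
t 18.2 tcp board [21.7  0.1 28.3] F board [0.7, -0.6] 0.4 yawY 13.5 world [0.6226 0.1704 0.0283] j [15. 32. -2. 55.  0. 92.] z [-0.001  0.    -1.   ] w -0.0
```

It gave way and the force dropped to zero. I follow down to make sure it's flat; the top should be at z≈16.

```bash
python3 -m inch '[{"twist":[0,0,0],"dp":[0,0,-0.002],"gripper":255},{"twist":[0,0,0],"dp":[0,0,-0.002],"gripper":255},{"twist":[0,0,0],"dp":[0,0,-0.002],"gripper":255}]' | grep -E "contact|tool_p"
python3 -m inch '[{"twist":[0,0,0],"dp":[0,0,-0.001],"gripper":255},{"twist":[0,0,0],"dp":[0,0,-0.001],"gripper":255}]' | grep -E "contact|tool_p"
python3 -m inch '[{"twist":[0,0,0],"dp":[0,0,-0.001],"gripper":255},{"twist":[0,0,0],"dp":[0,0,-0.001],"gripper":255}]' | grep -E "contact|tool_p"
```

```text
tool_pos: [0.6227, 0.1703, 0.0223]
contact_force: [-0.3, 0.3, -0.7]
tool_pos: [0.6229, 0.1703, 0.0205]
contact_force: [0.2, 0.1, -0.1]
tool_pos: [0.6229, 0.1702, 0.0186]
contact_force: [-0.3, 0.4, -0.4]
```

```bash
python3 -m inch '[{"twist":[0,0,0],"dp":[0,0,-0.001],"gripper":255},{"twist":[0,0,0],"dp":[0,0,-0.001],"gripper":255}]' | grep -E "contact|tool_p"
python3 -m inch '[{"twist":[0,0,0],"dp":[0,0,-0.001],"gripper":255}]' | grep -E "contact|tool_p"
python3 -m inch '[{"twist":[0,0,0],"dp":[0,0,0.02],"gripper":255},{"twist":[0,0,0],"dp":[0,0,0.06],"gripper":255},{"twist":[0,0,0],"dp":[-0.04,-0.04,0.02],"gripper":255},{"twist":[0,0,0],"dp":[-0.04,-0.04,0.02],"gripper":255},{"twist":[0,0,0],"dp":[-0.04,-0.04,0.0],"gripper":255},{"twist":[0,0,0],"dp":[-0.04,-0.04,0.0],"gripper":255},{"twist":[0,0,0],"dp":[-0.04,-0.04,0.0],"gripper":255},{"twist":[0,0,0],"dp":[0,0,0],"gripper":255}]' | grep -E "contact|tool_p"
python3 - <<'E'
from h import *
st();b=snap('scene')
cv2.imwrite('pics/j.png',cv2.resize(b['image'][100:210,270:416,::-1],(796,600),interpolation=2))
d=b['depth'];T=np.array(b['T']);f=192/np.tan(np.radians(b['vertical_fov'])/2)
v,u=np.mgrid[:384,:512];P=np.stack([(u-b['cx'])/f*d,(v-b['cy'])/f*d,d],-1)@T[:3,:3].T+T[:3,3]
x=(P-B['O'])@B['ex'];y=(P-B['O'])@B['ey']
m=(abs(y)<.035)&(x>.015)&(x<.09)&(d>0)
A=np.c_[x[m],y[m],np.ones(m.sum())];print(np.linalg.lstsq(A,P[m][:,2],rcond=None)[0])
E
```

```text
tool_pos: [0.6229, 0.1702, 0.0165]
contact_force: [-0.3, 0.3, 0.0]
tool_pos: [0.6229, 0.1703, 0.0161]
contact_force: [-3.8, -0.3, 11.8]
tool_pos: [0.42, -0.0315, 0.1358]
contact_force: [0.3, 0.0, 1.1]
t 20.45 tcp board [-128.2  243.8  135.8] F board [-0.0, -0.3] 1.1 yawY 13.3 world [ 0.42   -0.0315  0.1358] j [ -4.   7. -24.  59.  -0.  72.] z [-0.001 -0.    -1.   ] w -0.0
[-0.00083481  0.00126858  0.01553367]
```

View pics/j.png

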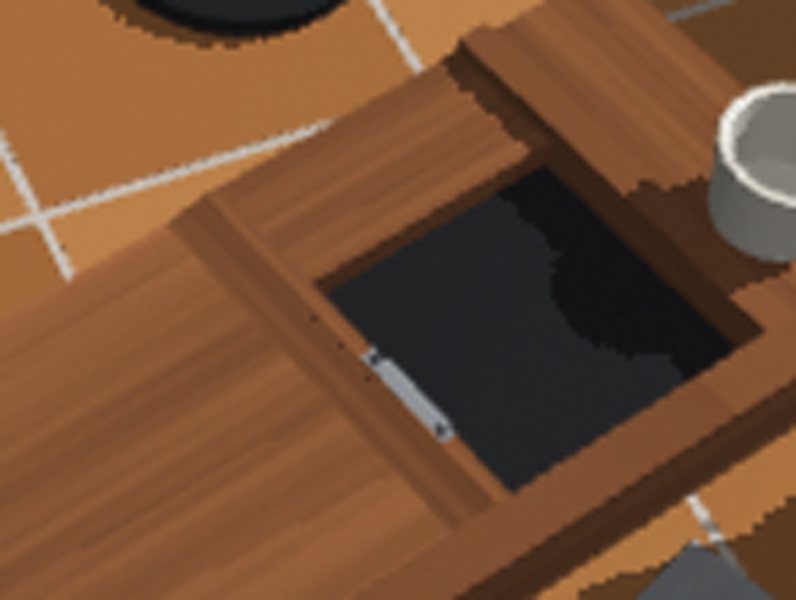

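The slab lies flat in the pocket (top at 15.5 mm, tilt about 0.001), with the catch nose out over its edge at (408,395) px. I hand it in.

```bash
python3 -c "
from workcell import robot;print(robot.hand_in())"
```

```text
the job is handed in; nothing more can be done
None
```

I handed the job in at about 20.5 s: the slate lies flat in the pocket (tilt about 0.001 rad) with the catch out over its edge and nothing else touched; the highest force I read on the slate was about 28 N against the 30 N limit, and the hand-in returned no verdict.

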